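# Slide the red-ended score plate out over the edge of the domino case

### The job

On the closed domino case lie two score plates; push the one with the red end across the lid, towards the clasp side facing away from the robot, until just its red end sticks out squarely past the lid's edge and the white part still lies on the lid, so that a player can take it from there. Push it gently with the fingertips: it must stay flat on the lid, never pinched, lifted or tipped. Leave the yellow-ended plate, the dominoes, cup, glass and bowl where they are, and finish clear of everything.

Things in the scene. Friction and masses are not known exactly. Their poses are not given: they have to be found in the camera images.
- domino_case: fixed dark wooden domino case with a closed, flat medium-brown flap lid: 200 mm (its x) x 300 mm (its y) x 45 mm high, immovable, lid 45 mm above the table. Origin: centre of its underside on the table; +x points to the clasp side, away from the robot, give or take 0.35 rad; brass hinges on the -x side. On the lid lie only the two plates and one domino pair (16 mm high)
- case_edge (a point): middle of the lid's upper edge on the clasp (+x) side, 100 mm along x from the case's origin, 45 mm up; the edge runs along the case's y. Axes as the case's
- red_plate: white acrylic score plate lying flat, 120 mm long (its x) x 50 mm wide (its y) x 6 mm thick, about 45 g, two rows of small black dots; the last 40 mm at its +x end are red. Origin: centre of its underside, z up. It lies on the left or right half of the lid (about 75 mm either side of the case's middle), red end roughly towards the clasp side but up to 0.2 rad askew; slides freely with ordinary dry friction (well under 1 N)
- red_line (a point): the boundary between white and red on the red plate, in the middle of its width on the underside: 20 mm along +x from the plate's origin, 40 mm from its red tip. Axes as the plate's
- yellow_plate: white acrylic score plate lying flat, 120 mm long (its x) x 50 mm wide (its y) x 6 mm thick, about 45 g, two rows of small black dots; the last 40 mm at its +x end are yellow. Origin: centre of its underside, z up. On the other half of the lid; leave alone
- domino_a1: black acrylic domino 48 (x) x 24 x 8 mm lying on the lid between the two plates near the clasp side, lower of a pair. Origin: centre of its underside
- domino_a2: equal domino lying on domino_a1. Origin: centre of its underside
- domino_b1: equal domino on the table to the robot's right, lower of a pair. Origin: centre of its underside
- domino_b2: equal domino lying on domino_b1. Origin: centre of its underside
- coffee_cup: white ceramic cup with a handle, 80 mm across, 75 mm high, upright on the table to the left. Origin: centre of its underside
- amber_glass: empty amber glass, 70 mm across, 110 mm high, upright on the table to the right. Origin: centre of its underside
- red_bowl: red plastic bowl, 110 mm across, 42 mm high, on the table to the left, beyond the cup. Origin: centre of its underside
Not all that is in view belongs to the job. What is shaped like the red_plate but purple is not meant.

How it is judged (in metres and radians):
At the end, for the whole second after the job is handed in: The red plate lies flat and still on the lid, its white/red boundary within 6 mm of the lid's clasp-side edge (red end out, 34 to 46 mm overhang), square to the edge within 0.14 rad (8 degrees) (x of red_line in the frame of case_edge between -0.006 and 0.006 m and angle between the x axis of red_plate and the x axis of domino_case, either way round below 0.14 rad and height (world z) of red_plate between 0.042 and 0.048 m and angle between red_plate's own z axis and vertical below 0.05 rad and linear speed of red_plate below 0.01 m/s and angular speed of red_plate below 0.1 rad/s); the robot touches nothing.
It fails at once if the red plate is lifted, tipped or dropped off the lid (more than 8 mm up or down, or 0.12 rad) (height (world z) of red_plate above 0.053 m or height (world z) of red_plate below 0.037 m or angle between red_plate's own z axis and vertical above 0.12 rad).
It fails at once if the red plate is pinched or pressed hard (over 30 N from the fingers) (contact force between the fingers and red_plate above 30 N).
It fails at once if the other plate, a domino, the cup, the glass or the bowl is moved more than 12 mm (distance of any of yellow_plate, domino_a1, domino_a2, domino_b1, domino_b2, coffee_cup, amber_glass, red_bowl from where it was at the start of the episode above 0.012 m).
It also fails if it takes over 45 s, if anything falls off the work surface, if the arm or the gripper's body presses on something with over 40 N, if the wrist force passes 120 N, or if a joint passes its speed limit or range.

### The arm

A 7-joint arm with a two-finger parallel gripper is mounted at the origin on the work surface. World frame = base frame: x ahead of the robot, y to its left, z up, the work surface at z = 0. Lengths are in mm, angles in rad, forces in N, time in s.
With the tool pointing down it reaches from about 400 to 750 mm from the base axis. Payload 19.5 kg.
Tool frame: the origin (TCP) lies between the finger pads; the fingertips stand 11 mm ahead of it and the grasp point (between the pads) lies 8 mm behind it (manip.tcp_to_tips is the distance from the TCP to the fingertips, in mm); z points along the fingers, x is the direction in which the jaws open and shut, and the axes are right-handed (so a half turn about z gives the same grasp; the last joint's range is limited). The gripper opens to 85 mm and grips with 20 to 120 N. Pads are 22 mm wide; open, the fingers measure 114 mm over their backs; the gripper's body (76 mm by 85 mm) begins 54 mm behind the grasp point. The pads swing forward as they close: fully open they stand 13 mm farther back than shut.
Start: joints at [1.104, 0.707, -0.028, 1.485, 0.022, 0.951, -0.075], TCP at [236.969, -523.869, 213.568] pointing down, gripper open.
Joint ranges: [-2.71, 2.71], [-0.32, 2.16], [-1.57, 1.52], [0, 2.45], [-1.46, 4.6], [0, 2.02], [-2.83, 2.83]. Speed limits (rad/s): [1.89, 1.89, 2.57, 2.57, 3.01, 3.01, 3.01].

### API

Orientations are given as [roll, pitch, yaw] about the fixed x, y, z axes, in that order (R = Rz(yaw) Ry(pitch) Rx(roll)).
In Python, from rig import state, cams, manip gives the robot as it stands. The module is installed in compiled form; this text tells all that it offers.
- The arm moves only by the shell command python3 -m pendant 'ROWS' [OPENING] [FORCE]. ROWS is JSON, a list of rows, each an object of numbers: "x", "y", "z": the shift along the tool's x, y, z in cm; "twist": the turn about the tool's z in degrees. In form: [{"x": .., "y": .., "z": .., "twist": ..}, ...]. A call has exactly 10 rows; each row is the pose to reach, as a shift and turn from the pose commanded when the call began, along the tool's axes at that moment; what a row does not reach only later rows make up. A row lasts 1/8 s, in which the tool goes at most 62.5 mm and 10.7 degrees, less where a joint would pass 70% of its speed; a pose out of reach is approached as far as the arm can. A call with a gripper value outside its range is refused whole. OPENING is the finger opening in cm, from 0 to 8.54, set as the call begins (- or left out, the last holds). The fingers move at their own pace and stop on an object; FORCE is the grip in N (left out, the last holds). Time passes only in rows, so rows that repeat a pose let the fingers close, or fill a call up. It gives the time, the measured TCP pose, the force and the opening at its end, in the units of the state.
- state(): the state, without advancing time (a new reading comes with each control period).
- cams.capture(name): name is "scene" or "top" or "wrist"; returns the picture (384x512x3 uint8, blue, green, red); there is no depth.
- cams.get_calibration(name): a dict with "fx", "fy", "cx", "cy" (pixels), "origin" and "rotation" of the camera in the world; the wrist camera has in their place "T_tool_cam" (4x4, takes a point from camera to tool coordinates, whose origin is the TCP and whose axes are the tool frame's). Camera axes: x right, y down, z forward; pixel columns grow to the right and rows downward; lengths in mm; the calibration is good to about 2 mm. A picture is of the moment at which its call begins: read the wrist's pose just before it. get_calibration takes no time and is no camera call.
- manip.job_done(): hands the job in, once; it reports no verdict.
The state is a dict: "clock": time; "qpos": joint angles; "joint_velocities": joint speeds; "effort": joint torques, N m; "tool_pos": TCP position; "tcp_rot": TCP orientation; "contact_force": force on the tool from outside, world axes, zero at the start; "moment": the same for the moment, N m; "gripper_width": finger opening in mm.
Only numpy, scipy, OpenCV 4.12 (cv2) and the standard library are available. Lean on these libraries where they do the work, as an engineer would, in place of code of your own. Each camera call takes 0.05 s, during which the arm holds its last target.

## Working session

There is one attempt and no reset: what is moved stays moved. The work goes in short steps, Python scripts to look and compute and a shell command to move; the robot and the scene stay as the last step left them, time stands still between calls to the robot, and variables do not carry over. Pictures are saved under pics/ and viewed, and the job is handed in when it is done.

```bash
mkdir -p pics; python3 - <<'E'
from rig import state,cams,manip
import cv2,numpy as np
s=state();print({k:np.round(v,3).tolist() for k,v in s.items() if k!='effort'}, manip.tcp_to_tips)
for n in("scene","top"):
    cv2.imwrite(f"pics/{n}0.png",cams.capture(n))
for n in("scene","top","wrist"):
    print(n,{k:np.round(v,4).tolist() for k,v in cams.get_calibration(n).items()})
E
```

```text
{'clock': 0.0, 'qpos': [1.104, 0.707, -0.028, 1.485, 0.022, 0.951, -0.076], 'joint_velocities': [0.0, 0.0, -0.001, 0.001, -0.002, -0.001, 0.0], 'tool_pos': [236.888, -523.644, 213.125], 'tcp_rot': [3.142, 0.001, -1.146], 'contact_force': [-0.014, 0.574, -1.134], 'moment': [-0.046, 0.048, 0.03], 'gripper_width': 85.282} 11.0
scene {'fx': 416.2433, 'fy': 416.2433, 'cx': 262.312, 'cy': 196.8414, 'origin': [1069.3012, 462.4118, 914.2559], 'rotation': [-2.438, -0.0187, 2.2952]}
top {'fx': 490.1054, 'fy': 490.1054, 'cx': 255.6999, 'cy': 192.462, 'origin': [310.7039, -24.6486, 1385.7569], 'rotation': [-2.9721, 0.0068, -1.5881]}
wrist {'fx': 267.8993, 'fy': 267.8993, 'cx': 251.927, 'cy': 192.0593, 'T_tool_cam': [[1.0, -0.0, -0.0005, 0.779], [0.0002, 0.9459, 0.3243, -84.1724], [0.0004, -0.3243, 0.9459, -160.5507], [0.0, 0.0, 0.0, 1.0]]}
```

View pics/scene0.png

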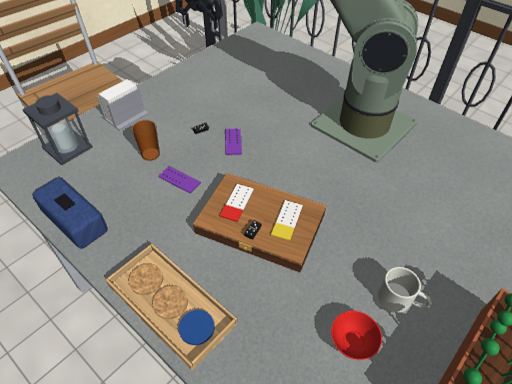

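View pics/top0.png

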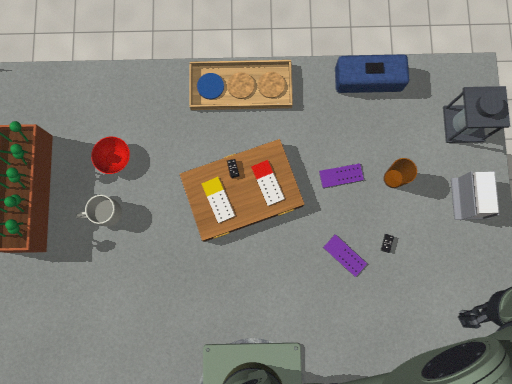

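Candidates, by pixel in the top view: the white plate with the red end at (268,184), the white plate with the yellow end at (218,200), and purple plates at (342,176) and (346,256). I pick the red-ended one and will check it in a close crop.

```bash
python3 - <<'E'
import cv2
i=cv2.imread('pics/top0.png')[130:250,170:320]
cv2.imwrite('pics/crop0.png',cv2.resize(i,None,fx=5,fy=5,interpolation=cv2.INTER_CUBIC)[:600,:750])
E
```

```text
(no output)
```

View pics/crop0.png

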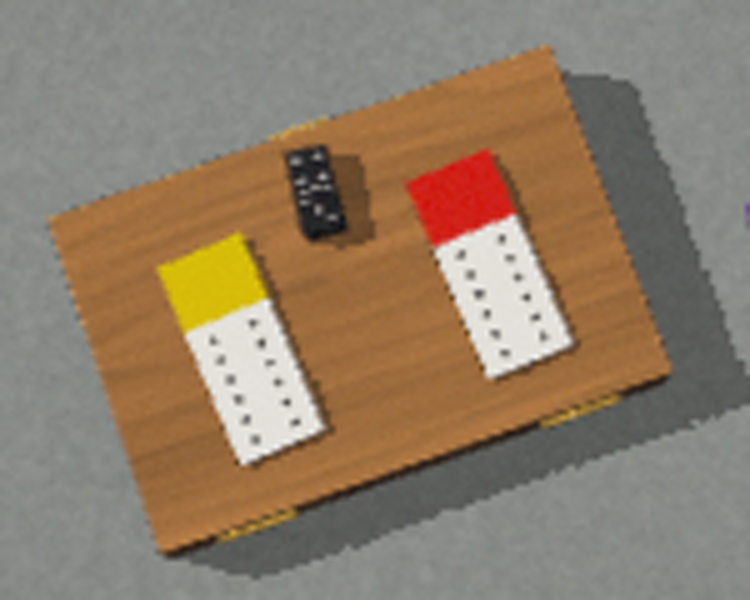

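The crop shows the red end at crop (460,197) and the white part down to (490-575,345-380). This is the red plate, on the right half of the lid. The dominoes are at (317,192) and the clasp at (300,130).

```bash
cat > h.py <<'E'
import numpy as np,cv2
from scipy.spatial.transform import Rotation as R
from scipy.optimize import least_squares
from rig import state,cams,manip
def cam(n):
    c=cams.get_calibration(n); K=np.array([[c['fx'],0,c['cx']],[0,c['fy'],c['cy']],[0,0,1]])
    if n=='wrist':
        s=state(); T=np.eye(4);T[:3,:3]=R.from_euler('xyz',s['tcp_rot']).as_matrix();T[:3,3]=s['tool_pos']
        T=T@np.array(c['T_tool_cam']); return K,T[:3,:3],T[:3,3]
    return K,R.from_euler('xyz',c['rotation']).as_matrix(),np.array(c['origin'])
def unproj(C,px,z):
    K,Rm,o=C; px=np.atleast_2d(px).astype(float)
    d=(np.linalg.inv(K)@np.c_[px,np.ones(len(px))].T).T@Rm.T
    return o+d*((z-o[2])/d[:,2])[:,None]
def proj(C,P):
    K,Rm,o=C; q=(np.atleast_2d(P)-o)@Rm@K.T
    return q[:,:2]/q[:,2:]
def rect(W,L,B):
    # order-free fit of rectangle from world pts via minAreaRect
    return cv2.minAreaRect(W[:,:2].astype(np.float32))
E
python3 - <<'E'
from h import *
for n in('top','scene'):
    C=cam(n); im=cv2.imread(f'pics/{n}0.png')
    if n=='top':
        lid=np.array([(50,218),(548,45),(670,372),(160,552)])/5+[170,130]
        red=np.array([(407,184),(490,150),(575,345),(490,380)])/5+[170,130]
        lr=np.array([(436,246),(516,213)])/5+[170,130]
        yel=np.array([(157,268),(240,234),(327,430),(243,466)])/5+[170,130]
        dom=np.array([(286,153),(325,147),(345,232),(312,240)])/5+[170,130]
        for nm,p,z in(('lid',lid,45),('red',red,51),('line',lr,51),('yel',yel,51),('dom',dom,61)):
            W=unproj(C,p,z)[:,:2]; print(nm,W.round(1).tolist(),W.mean(0).round(1))
            print('  sides',np.linalg.norm(W-np.roll(W,-1,0),axis=1).round(1))
            if len(W)==4:
                d=(W[0]+W[1]-W[2]-W[3])/2;print('  yaw',np.arctan2(d[1],d[0]).round(4))
    im=cv2.imread('pics/scene0.png')
i=im[165:275,180:340]
cv2.imwrite('pics/crop1.png',cv2.resize(i,None,fx=5,fy=5,interpolation=cv2.INTER_CUBIC))
E
```

```text
lid [[597.8, 191.3], [692.4, -89.7], [504.4, -152.3], [410.2, 129.5]] [551.2  19.7]
  sides [296.5 198.1 297.1 197.5]
  yaw 0.3199
red [[612.1, -8.8], [630.7, -55.5], [519.6, -99.9], [500.9, -52.7]] [565.8 -54.2]
  sides [ 50.2 119.7  50.8 119.5]
  yaw 0.3783
line [[576.6, -24.3], [594.5, -69.2]] [585.5 -46.7]
  sides [48.3 48.3]
yel [[567.0, 130.7], [585.4, 84.5], [474.9, 37.3], [455.9, 83.4]] [520.8  84. ]
  sides [ 49.7 120.2  49.9 120.7]
  yaw 0.4029
dom [[628.7, 58.0], [631.7, 36.3], [583.4, 25.7], [579.2, 44.0]] [605.8  41. ]
  sides [21.9 49.5 18.7 51.4]
  yaw 0.2456
```

View pics/crop1.png

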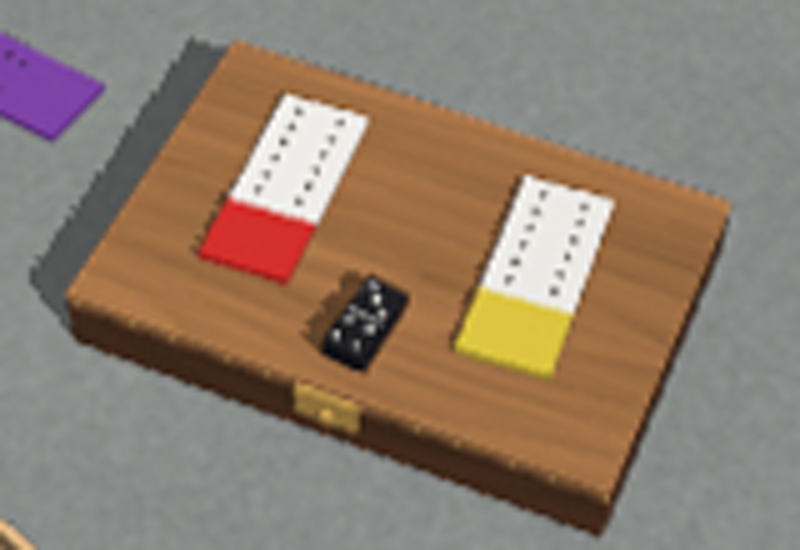

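The scene view agrees: red tip at (200-290,253-282) in the crop, clasp at (327,407). I'll cross-check the geometry with it.

```bash
python3 - <<'E'
from h import *
C=cam('scene')
f=lambda p:np.array(p)/5+[180,165]
for nm,p,z in(('lid',[(605,497),(70,297),(235,42),(730,205)],45),('red',[(290,282),(200,253),(285,93),(368,118)],51),('line',[(316,225),(231,202)],51),('dom',[(365,369),(323,349),(370,276),(408,296)],61)):
    W=unproj(C,f(p),z)[:,:2]; print(nm,W.round(1).tolist(),W.mean(0).round(1),np.linalg.norm(W-np.roll(W,-1,0),axis=1).round(1))
    if len(W)==4:
        d=(W[0]+W[1]-W[2]-W[3])/2;print('  yaw',np.arctan2(d[1],d[0]).round(4))
# in case frame
for nm,o,yaw,pl,py in(('top',[551.2,19.7],.3199,[565.8,-54.2],.3783),):
    c,s=np.cos(yaw),np.sin(yaw); d=np.array(pl)-o; print(nm,'plate in case',c*d[0]+s*d[1],-s*d[0]+c*d[1],py-yaw)
E
```

```text
lid [[603.2, 196.4], [695.1, -82.7], [508.4, -147.5], [414.4, 134.2]] [555.3  25.1] [293.8 197.6 297.  198.8]
  yaw 0.3262
red [[614.8, -2.1], [632.8, -50.0], [521.4, -95.2], [503.9, -48.5]] [568.2 -49. ] [ 51.1 120.2  49.9 120.3]
  yaw 0.3908
line [[578.3, -18.0], [597.4, -62.2]] [587.9 -40.1] [48.2 48.2]
dom [[634.0, 67.8], [639.2, 44.2], [589.7, 30.9], [586.1, 53.8]] [612.3  49.2] [24.2 51.3 23.2 49.9]
  yaw 0.2736
top plate in case -9.380157561683724 -74.74210757075282 0.05840000000000001
```

Averaged over both views, the case is at about (553,22) with yaw 0.323, and the plate sits at (-10,-75) in the case frame, skewed +0.06. The push needs to be about 90 mm. I'll use both fingertips, slightly open, against the tail and aligned with the case, so the push also squares the plate.

```bash
python3 -m pendant '[{"x":-3,"y":-4,"z":0,"twist":1},{"x":-6.5,"y":-9,"z":0,"twist":2},{"x":-10,"y":-14,"z":0,"twist":3},{"x":-13.5,"y":-19,"z":0,"twist":4},{"x":-17,"y":-24,"z":0,"twist":5},{"x":-20.5,"y":-29,"z":0,"twist":5.85},{"x":-24,"y":-33.5,"z":1,"twist":5.85},{"x":-27,"y":-37.6,"z":3,"twist":5.85},{"x":-30,"y":-41.7,"z":5,"twist":5.85},{"x":-30,"y":-41.7,"z":5,"twist":5.85}]' 1.6 20
python3 - <<'E'
from h import *
print(state()['tool_pos'],state()['tcp_rot'],manip.tcp_to_tips)
C=cam('wrist');im=cams.capture('wrist');cv2.imwrite('pics/w1.png',im);np.savez('w1',K=C[0],R=C[1],o=C[2])
E
```

```text
clock: 1.35
tool_pos: [493.9, -75.0, 162.0]
tcp_rot: [3.14, 0.002, -1.243]
contact_force: [-0.6, -1.5, -0.1]
gripper_width: 16.1
[493.86001015 -74.99343813 162.03300406] [ 3.14014178e+00  2.17106021e-03 -1.24275864e+00] 11.0
```

View pics/w1.png

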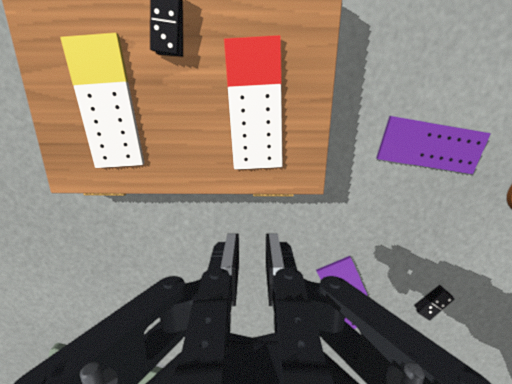

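The wrist view shows the fingertips at (232,236) and (273,236), the red plate's tail at (235-282,168), the lid's hinge edge at row 193 and its right corner at (323,192).

```bash
python3 - <<'E'
from h import *
d=np.load('w1.npz');C=(d['K'],d['R'],d['o'])
s=state();Rt=R.from_euler('xyz',s['tcp_rot']).as_matrix();t=s['tool_pos']
def tool(p,z): return ((unproj(C,p,z)-t)@Rt)[:,:2].round(1).tolist()
print('plate tail',tool([(235,169),(282,167)],51),'red line',tool([(228,86),(281,85)],51),'tip',tool([(225,39),(280,36)],51))
print('lid hinge',tool([(52,193),(323,192),(188,193.5)],45),'right edge',tool([(341,5)],45))
W=unproj(C,[(52,193),(323,192),(341,5)],45);e=W[0]-W[1];r=W[2]-W[1]
print('case yaw',np.arctan2(-e[0],e[1]),np.arctan2(r[1],r[0]),'tool',s['tcp_rot'][2]+np.pi/2)
P=unproj(C,[(228,86),(281,85),(235,169),(282,167)],51);v=P[0]+P[1]-P[2]-P[3];print('plate yaw',np.arctan2(v[1],v[0]),W,P)
# tips
K,Rm,o=C
for off in(0,5,11,18,24):print(off,proj(C,(t+Rt@np.array([[x,y,off] for x in(-8,8) for y in(-11,11)]).T.T@np.eye(3) if False else np.array([t+Rt@np.array([x,y,off]) for x in(-8,8) for y in(-11,11)]))).round(0).tolist())
im=cv2.imread('pics/w1.png')[210:310,170:330];cv2.imwrite('pics/w1c.png',cv2.resize(im,None,fx=5,fy=5,interpolation=cv2.INTER_CUBIC))
E
```

```text
plate tail [[-19.3, -17.8], [29.6, -20.0]] red line [[-24.4, -98.2], [25.5, -99.2]] tip [[-26.1, -137.3], [23.1, -139.8]]
lid hinge [[-221.3, 11.5], [76.2, 9.3], [-71.8, 11.6]] right edge [[76.6, -165.2]]
case yaw 0.3326748369496728 0.3232678519928383 tool 0.32530246057368184
plate yaw 0.38285225922588656 [[ 411.46377497  128.71941052   45.        ]
 [ 508.62826036 -152.4959561    45.        ]
 [ 674.09746814  -97.06044988   45.        ]] [[578.30280882 -22.80309286  51.        ]
 [595.21246969 -69.81385164  51.        ]
 [503.75647513 -53.38623229  51.        ]
 [521.53243445 -98.92499641  51.        ]]
0 [[242.0, 221.0], [242.0, 250.0], [266.0, 221.0], [266.0, 250.0]]
5 [[242.0, 217.0], [242.0, 246.0], [266.0, 218.0], [265.0, 246.0]]
11 [[242.0, 214.0], [243.0, 242.0], [266.0, 214.0], [265.0, 242.0]]
18 [[243.0, 210.0], [243.0, 237.0], [265.0, 210.0], [265.0, 237.0]]
24 [[243.0, 207.0], [243.0, 233.0], [265.0, 207.0], [264.0, 234.0]]
```

View pics/w1c.png

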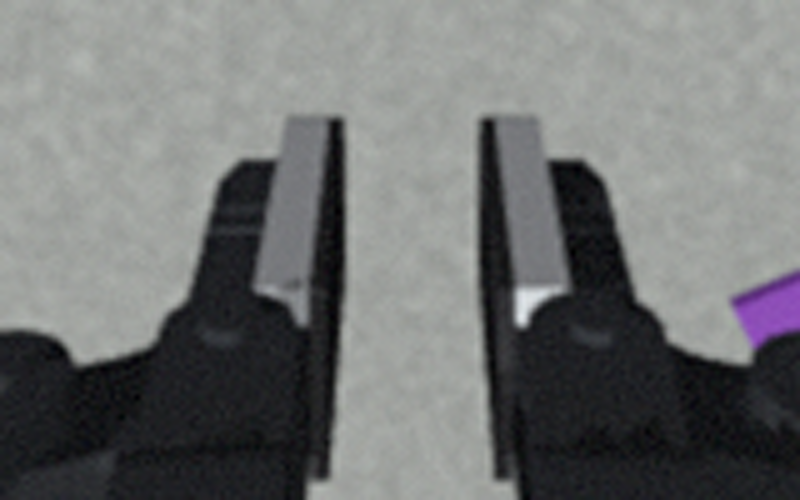

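```bash
python3 -m pendant '[{"x":0.3,"y":0.2,"z":1.5,"twist":0},{"x":0.3,"y":0.3,"z":3,"twist":0},{"x":0.3,"y":0.3,"z":4.5,"twist":0},{"x":0.3,"y":0.3,"z":6,"twist":0},{"x":0.3,"y":0.3,"z":7,"twist":0},{"x":0.3,"y":0.3,"z":8,"twist":0},{"x":0.3,"y":0.3,"z":8.7,"twist":0},{"x":0.3,"y":0.3,"z":8.7,"twist":0},{"x":0.3,"y":0.3,"z":8.7,"twist":0},{"x":0.3,"y":0.3,"z":8.7,"twist":0}]'
python3 - <<'E'
from h import *
C=cam('wrist');im=cams.capture('wrist');np.savez('w2',K=C[0],R=C[1],o=C[2])
i2=cams.capture('scene');cv2.imwrite('pics/s2full.png',i2)
cv2.imwrite('pics/w2.png',im);cv2.imwrite('pics/s2.png',cv2.resize(i2[130:280,180:340],None,fx=4,fy=4,interpolation=cv2.INTER_CUBIC))
E
```

```text
clock: 2.65
tool_pos: [491.5, -82.5, 76.9]
tcp_rot: [-3.141, -0.0, -1.248]
contact_force: [0.0, 0.0, 0.1]
gripper_width: 16.2
```

View pics/w2.png

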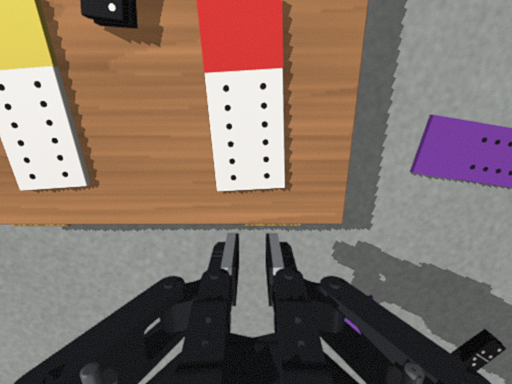

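View pics/s2.png

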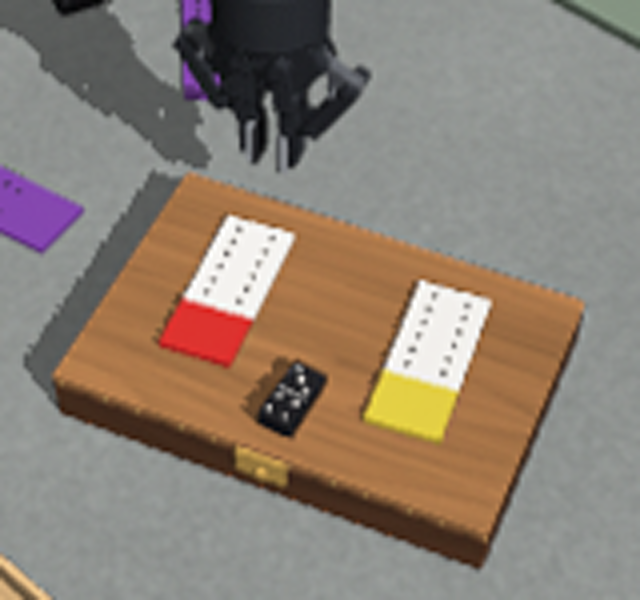

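Wrist: tips around (252,234), plate tail at row 190, hinge edge at row 224. The scene view has the tips at about (247,171). The tips may still be higher or farther back than assumed, so I'll triangulate.

```bash
python3 - <<'E'
from h import *
d=np.load('w2.npz');Cw=(d['K'],d['R'],d['o']);Cs=cam('scene')
s=state();Rt=R.from_euler('xyz',s['tcp_rot']).as_matrix();t=s['tool_pos'];print(t)
def ray(C,p): v=C[1]@np.linalg.inv(C[0])@[*p,1.]; return C[2],v/np.linalg.norm(v)
for pw,ps in(((252,233.6),(247.4,171.3)),):
    a,u=ray(Cw,pw);b,v=ray(Cs,ps)
    A=np.c_[u,-v];x=np.linalg.lstsq(A,b-a,rcond=None)[0];p,q=a+u*x[0],b+v*x[1]
    print(p,q,'tool',(p-t)@Rt,(q-t)@Rt)
# ray intersection in tool coords of wrist px at given offsets
for off in(-20,-10,0,11,18):
    z=t[2]-off; print(off,((unproj(Cw,[(252,233.6)],z)-t)@Rt).round(1),proj(Cs,[t+Rt@np.array([0,y,off]) for y in(-11,0,11)]).round(1).tolist())
def tool(p,z): return ((unproj(Cw,p,z)-t)@Rt)[:,:2].round(1).tolist()
print('tail',tool([(217,191),(284,189)],51),'hinge',tool([(343,222),(20,225)],45),'line',tool([(205,72),(282,69)],51))
i=cv2.imread('pics/s2full.png')[130:190,215:285];cv2.imwrite('pics/s2c.png',cv2.resize(i,None,fx=10,fy=10,interpolation=cv2.INTER_CUBIC))
E
```

```text
[491.49947706 -82.45205993  76.81359084]
[497.88699292 -81.0844989   89.58119248] [494.78286579 -79.82641037  90.91866909] tool [  0.72963781  -6.4960664  -12.76522556] [ -1.44793542  -3.95170148 -14.10373879]
-20 [[  0.7 -10.3 -20. ]] [[245.8, 171.3], [247.5, 168.7], [249.1, 166.1]]
-10 [[  0.7  -5.  -10. ]] [[245.9, 173.9], [247.5, 171.2], [249.2, 168.6]]
0 [[ 0.7  0.2 -0. ]] [[245.9, 176.4], [247.6, 173.7], [249.2, 171.1]]
11 [[ 0.7  6.  11. ]] [[246.0, 179.1], [247.6, 176.5], [249.2, 173.8]]
18 [[ 0.7  9.7 18. ]] [[246.0, 180.8], [247.6, 178.2], [249.2, 175.6]]
tail [[-25.0, -21.2], [24.2, -22.7]] hinge [[72.6, 6.7], [-183.3, 9.3]] line [[-29.2, -101.3], [19.8, -103.0]]
```

View pics/s2c.png

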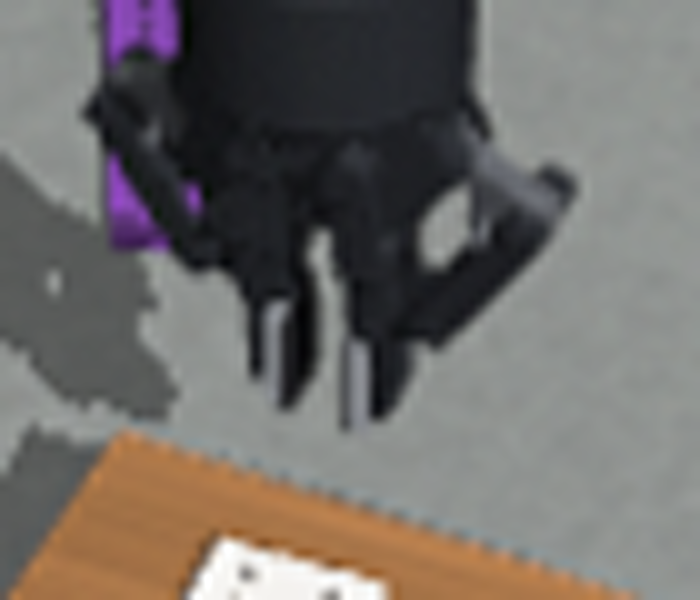

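Both cameras put the visible tips higher than the nominal 11 mm ahead of the TCP. I won't guess the height. I'll go down in small steps behind the tail and feel for the immovable lid.

```bash
python3 -m pendant '[{"x":0,"y":0,"z":0.3,"twist":0},{"x":0,"y":0,"z":0.6,"twist":0},{"x":0,"y":0,"z":0.9,"twist":0},{"x":0,"y":0,"z":1.1,"twist":0},{"x":0,"y":0,"z":1.3,"twist":0},{"x":0,"y":0,"z":1.5,"twist":0},{"x":0,"y":0,"z":1.6,"twist":0},{"x":0,"y":0,"z":1.7,"twist":0},{"x":0,"y":0,"z":1.7,"twist":0},{"x":0,"y":0,"z":1.7,"twist":0}]'
python3 - <<'E'
from h import *
C=cam('wrist');im=cams.capture('wrist');np.savez('w3',K=C[0],R=C[1],o=C[2])
i2=cams.capture('scene');cv2.imwrite('pics/w3.png',im);cv2.imwrite('pics/s3.png',cv2.resize(i2[140:200,210:290],None,fx=8,fy=8,interpolation=cv2.INTER_CUBIC))
cv2.imwrite('pics/w3c.png',cv2.resize(im[170:290,170:330],None,fx=5,fy=5,interpolation=cv2.INTER_CUBIC))
E
```

```text
clock: 4.0
tool_pos: [491.4, -82.4, 59.6]
tcp_rot: [-3.142, 0.0, -1.248]
contact_force: [-0.5, 0.1, -0.0]
gripper_width: 16.1
```

View pics/w3c.png

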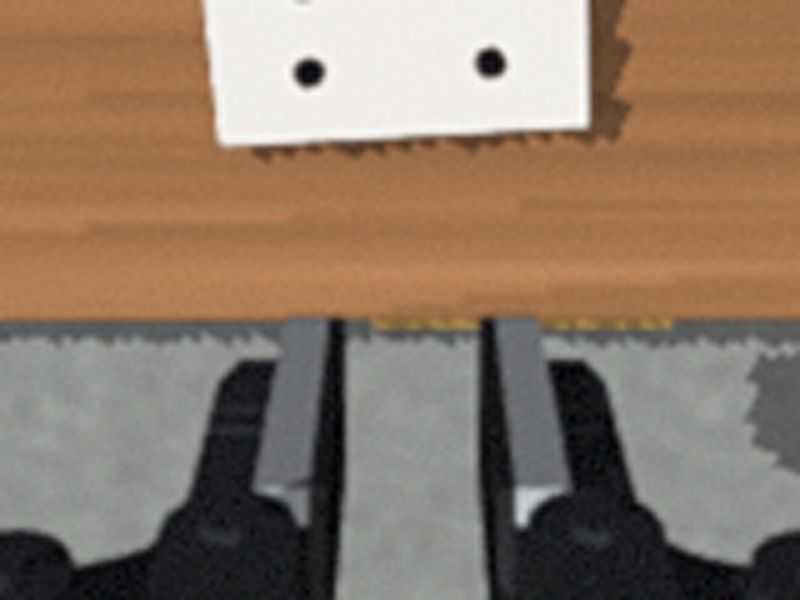

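View pics/s3.png

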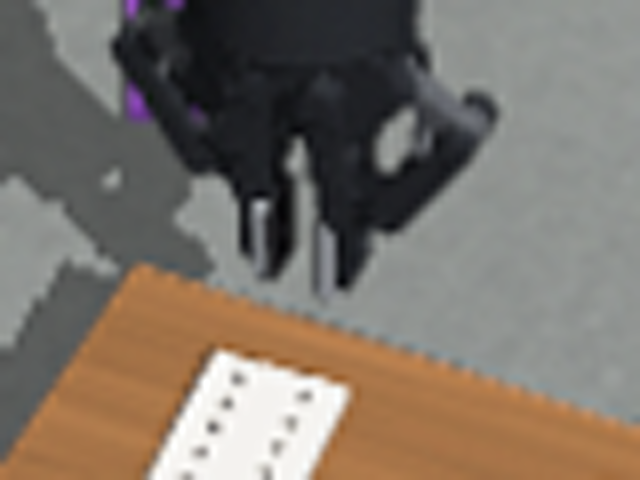

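No contact at TCP z 59.6, and the scene crop shows the tips still well above the lid. The view geometry (depth and spacing) suggests the real tips are about 15-20 mm behind the TCP point. I'll keep feeling down.

```bash
python3 -m pendant '[{"x":0,"y":0,"z":0.1,"twist":0},{"x":0,"y":0,"z":0.2,"twist":0},{"x":0,"y":0,"z":0.3,"twist":0},{"x":0,"y":0,"z":0.4,"twist":0},{"x":0,"y":0,"z":0.4,"twist":0},{"x":0,"y":0,"z":0.4,"twist":0},{"x":0,"y":0,"z":0.4,"twist":0},{"x":0,"y":0,"z":0.4,"twist":0},{"x":0,"y":0,"z":0.4,"twist":0},{"x":0,"y":0,"z":0.4,"twist":0}]'
```

```text
clock: 5.35
tool_pos: [491.4, -82.4, 55.6]
tcp_rot: [-3.142, 0.0, -1.248]
contact_force: [0.3, 0.2, -0.4]
gripper_width: 16.0
```

```bash
python3 -m pendant '[{"x":0,"y":0,"z":0.1,"twist":0},{"x":0,"y":0,"z":0.2,"twist":0},{"x":0,"y":0,"z":0.3,"twist":0},{"x":0,"y":0,"z":0.4,"twist":0},{"x":0,"y":0,"z":0.5,"twist":0},{"x":0,"y":0,"z":0.6,"twist":0},{"x":0,"y":0,"z":0.6,"twist":0},{"x":0,"y":0,"z":0.6,"twist":0},{"x":0,"y":0,"z":0.6,"twist":0},{"x":0,"y":0,"z":0.6,"twist":0}]'
python3 - <<'E'
from h import *
im=cams.capture('wrist')
i2=cams.capture('scene');cv2.imwrite('pics/s4.png',cv2.resize(i2[140:200,210:290],None,fx=8,fy=8,interpolation=cv2.INTER_CUBIC))
cv2.imwrite('pics/w4c.png',cv2.resize(im[170:290,170:330],None,fx=5,fy=5,interpolation=cv2.INTER_CUBIC))
E
```

```text
clock: 6.6
tool_pos: [491.4, -82.5, 49.6]
tcp_rot: [-3.142, 0.0, -1.248]
contact_force: [0.3, 0.0, -0.4]
gripper_width: 16.1
```

View pics/w4c.png

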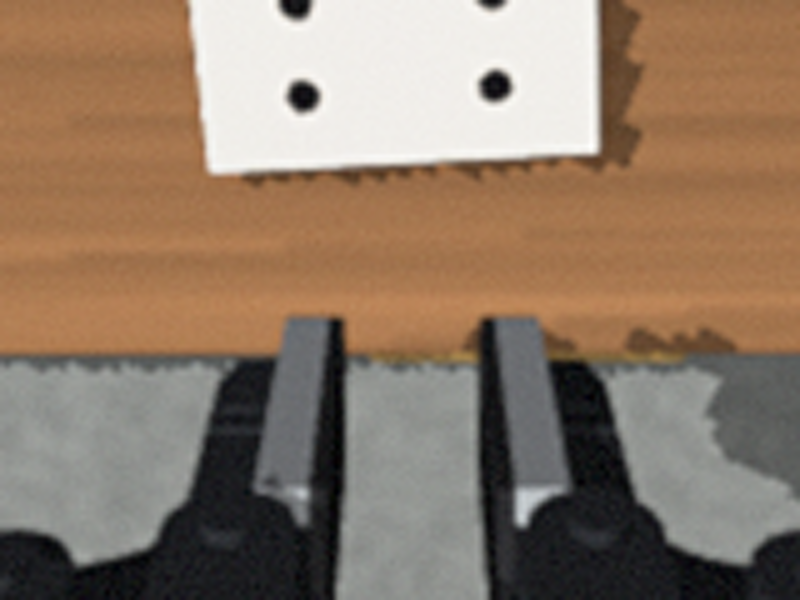

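View pics/s4.png

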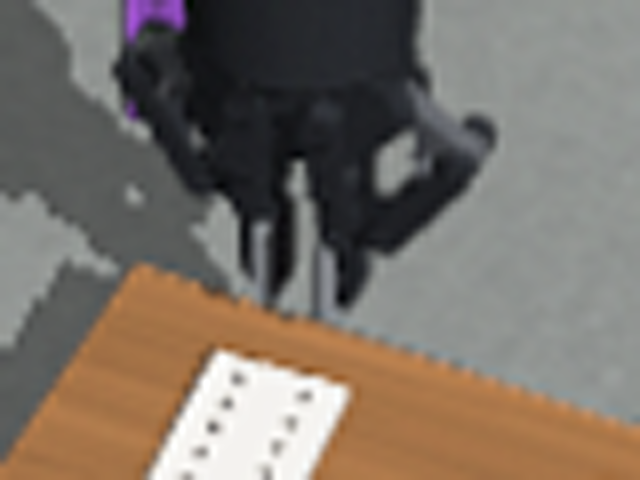

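Finger shadows now fall on the lid beside the tips (crop 540,340). There's still no force, so I continue down.

```bash
python3 -m pendant '[{"x":0,"y":0,"z":0.15,"twist":0},{"x":0,"y":0,"z":0.3,"twist":0},{"x":0,"y":0,"z":0.4,"twist":0},{"x":0,"y":0,"z":0.5,"twist":0},{"x":0,"y":0,"z":0.6,"twist":0},{"x":0,"y":0,"z":0.7,"twist":0},{"x":0,"y":0,"z":0.8,"twist":0},{"x":0,"y":0,"z":0.8,"twist":0},{"x":0,"y":0,"z":0.8,"twist":0},{"x":0,"y":0,"z":0.8,"twist":0}]'
python3 - <<'E'
from h import *
im=cams.capture('wrist')
i2=cams.capture('scene');cv2.imwrite('pics/s5.png',cv2.resize(i2[140:200,210:290],None,fx=8,fy=8,interpolation=cv2.INTER_CUBIC))
cv2.imwrite('pics/w5c.png',cv2.resize(im[170:290,170:330],None,fx=5,fy=5,interpolation=cv2.INTER_CUBIC))
E
```

```text
clock: 7.95
tool_pos: [491.4, -82.4, 41.6]
tcp_rot: [-3.142, 0.0, -1.248]
contact_force: [-0.4, 0.2, 0.0]
gripper_width: 15.8
```

View pics/w5c.png

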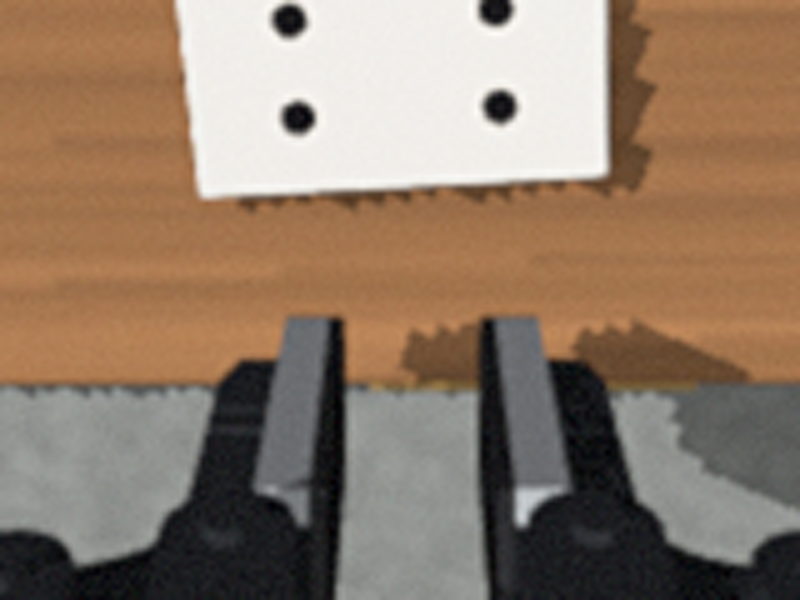

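View pics/s5.png

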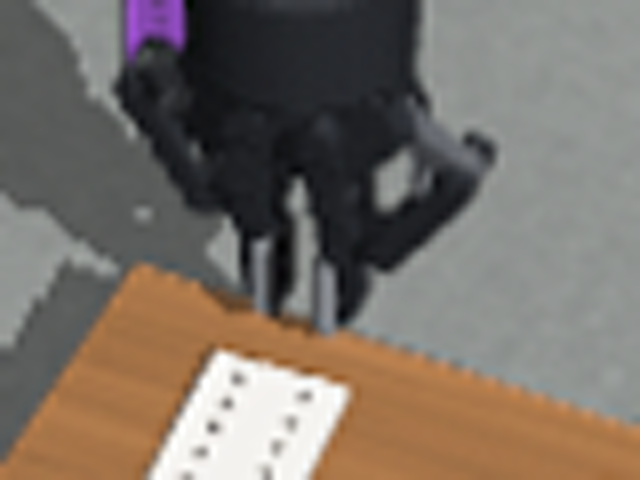

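```bash
python3 -m pendant '[{"x":0,"y":0,"z":0.15,"twist":0},{"x":0,"y":0,"z":0.3,"twist":0},{"x":0,"y":0,"z":0.4,"twist":0},{"x":0,"y":0,"z":0.5,"twist":0},{"x":0,"y":0,"z":0.6,"twist":0},{"x":0,"y":0,"z":0.7,"twist":0},{"x":0,"y":0,"z":0.8,"twist":0},{"x":0,"y":0,"z":0.8,"twist":0},{"x":0,"y":0,"z":0.8,"twist":0},{"x":0,"y":0,"z":0.8,"twist":0}]'
python3 - <<'E'
from h import *
im=cams.capture('wrist')
cv2.imwrite('pics/w6c.png',cv2.resize(im[170:290,170:330],None,fx=5,fy=5,interpolation=cv2.INTER_CUBIC))
E
```

```text
clock: 9.3
tool_pos: [491.4, -82.5, 33.6]
tcp_rot: [-3.142, 0.0, -1.248]
contact_force: [0.2, -0.4, -0.2]
gripper_width: 15.9
```

View pics/w6c.png

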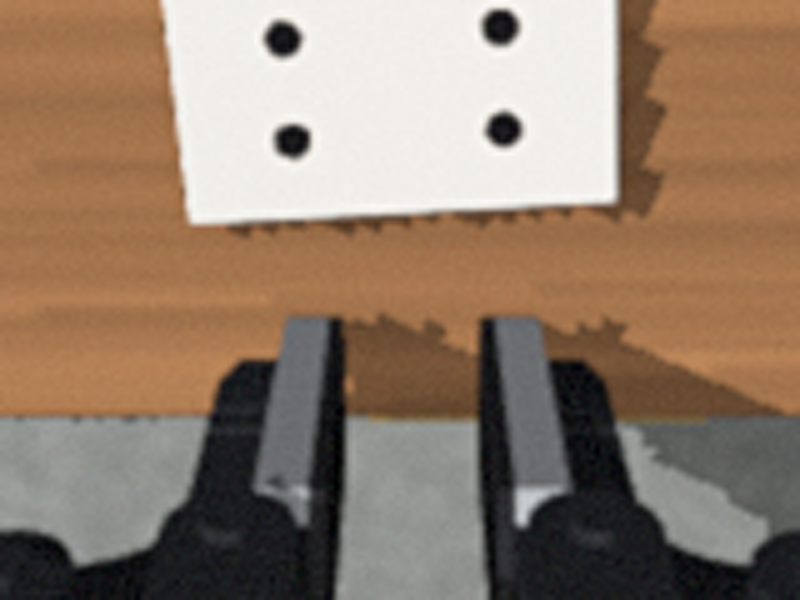

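```bash
python3 -m pendant '[{"x":0,"y":0,"z":0.1,"twist":0},{"x":0,"y":0,"z":0.2,"twist":0},{"x":0,"y":0,"z":0.3,"twist":0},{"x":0,"y":0,"z":0.4,"twist":0},{"x":0,"y":0,"z":0.5,"twist":0},{"x":0,"y":0,"z":0.5,"twist":0},{"x":0,"y":0,"z":0.5,"twist":0},{"x":0,"y":0,"z":0.5,"twist":0},{"x":0,"y":0,"z":0.5,"twist":0},{"x":0,"y":0,"z":0.5,"twist":0}]'
python3 - <<'E'
from h import *
im=cams.capture('wrist')
cv2.imwrite('pics/w7c.png',cv2.resize(im[170:290,170:330],None,fx=5,fy=5,interpolation=cv2.INTER_CUBIC))
i2=cams.capture('scene');cv2.imwrite('pics/s7.png',cv2.resize(i2[140:200,210:290],None,fx=8,fy=8,interpolation=cv2.INTER_CUBIC))
E
```

```text
clock: 10.6
tool_pos: [491.4, -82.4, 28.6]
tcp_rot: [-3.142, 0.0, -1.248]
contact_force: [0.9, 0.6, -1.0]
gripper_width: 15.9
```

View pics/w7c.png

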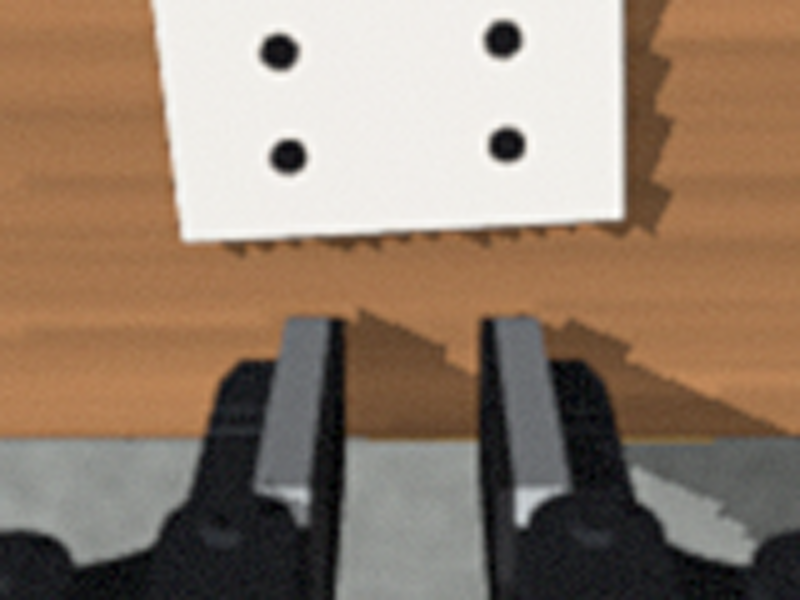

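View pics/s7.png

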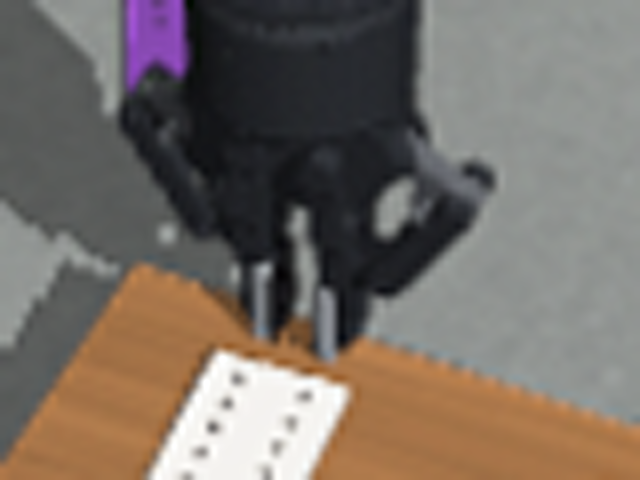

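Shadow and tip nearly meet: left tip front at crop (328,318), its shadow corner at (360,310), so about 4 mm to go. I'll use fine steps now.

```bash
python3 -m pendant '[{"x":0,"y":0,"z":0.05,"twist":0},{"x":0,"y":0,"z":0.1,"twist":0},{"x":0,"y":0,"z":0.15,"twist":0},{"x":0,"y":0,"z":0.2,"twist":0},{"x":0,"y":0,"z":0.2,"twist":0},{"x":0,"y":0,"z":0.2,"twist":0},{"x":0,"y":0,"z":0.2,"twist":0},{"x":0,"y":0,"z":0.2,"twist":0},{"x":0,"y":0,"z":0.2,"twist":0},{"x":0,"y":0,"z":0.2,"twist":0}]'
python3 - <<'E'
from h import *
im=cams.capture('wrist')
cv2.imwrite('pics/w8c.png',cv2.resize(im[170:290,170:330],None,fx=5,fy=5,interpolation=cv2.INTER_CUBIC))
E
```

```text
clock: 11.95
tool_pos: [491.4, -82.5, 27.5]
tcp_rot: [-3.141, -0.0, -1.248]
contact_force: [-5.7, 0.7, 26.6]
gripper_width: 15.9
```

View pics/w8c.png

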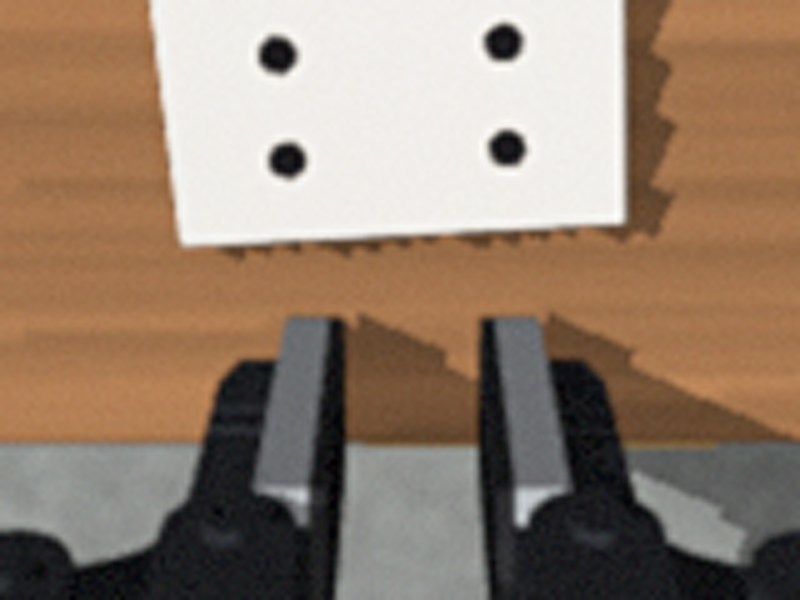

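Contact with the lid: 26.6 N at TCP z ≈ 27.5, so the tips are about 17.5 mm behind the TCP at this opening. I'll raise the tips to about 2 mm above the lid (within the plate's 6 mm thickness) and start a slow push along tool -y.

```bash
python3 -m pendant '[{"x":0,"y":0,"z":-0.2,"twist":0},{"x":0,"y":0,"z":-0.3,"twist":0},{"x":0,"y":0,"z":-0.3,"twist":0},{"x":0,"y":-0.3,"z":-0.3,"twist":0},{"x":0,"y":-0.6,"z":-0.3,"twist":0},{"x":0,"y":-0.9,"z":-0.3,"twist":0},{"x":0,"y":-1.2,"z":-0.3,"twist":0},{"x":0,"y":-1.5,"z":-0.3,"twist":0},{"x":0,"y":-1.8,"z":-0.3,"twist":0},{"x":0,"y":-1.8,"z":-0.3,"twist":0}]'
python3 - <<'E'
from h import *
im=cams.capture('wrist')
cv2.imwrite('pics/w9.png',im)
cv2.imwrite('pics/w9c.png',cv2.resize(im[170:290,170:330],None,fx=5,fy=5,interpolation=cv2.INTER_CUBIC))
E
```

```text
clock: 13.25
tool_pos: [508.6, -76.6, 29.6]
tcp_rot: [-3.141, 0.0, -1.248]
contact_force: [-0.3, 0.3, -0.6]
gripper_width: 16.1
```

View pics/w9c.png

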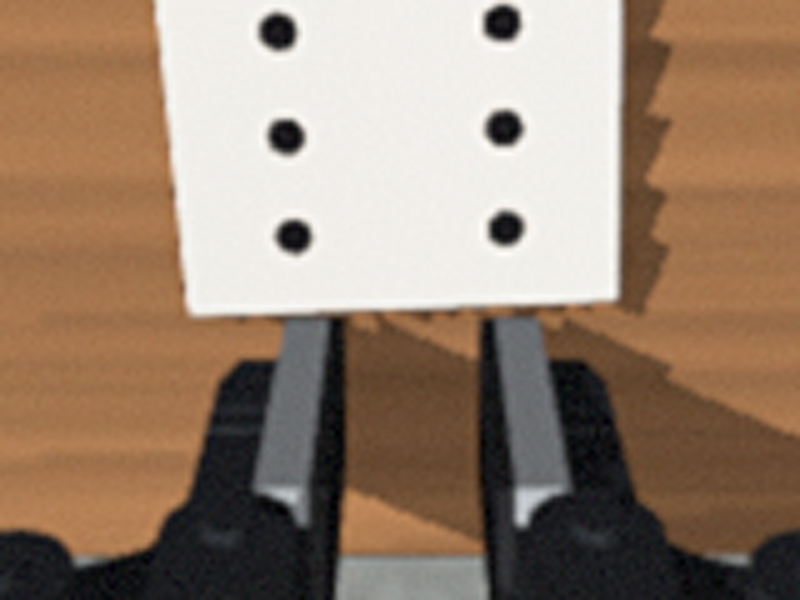

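The left finger is at the tail (crop 310,316) and the right finger is a millimetre or so short. The next travel should square the plate.

```bash
python3 -m pendant '[{"x":0,"y":-0.3,"z":0,"twist":0},{"x":0,"y":-0.7,"z":0,"twist":0},{"x":0,"y":-1.1,"z":0,"twist":0},{"x":0,"y":-1.5,"z":0,"twist":0},{"x":0,"y":-1.9,"z":0,"twist":0},{"x":0,"y":-2.3,"z":0,"twist":0},{"x":0,"y":-2.7,"z":0,"twist":0},{"x":0,"y":-3.1,"z":0,"twist":0},{"x":0,"y":-3.5,"z":0,"twist":0},{"x":0,"y":-3.5,"z":0,"twist":0}]'
python3 - <<'E'
from h import *
im=cams.capture('wrist')
cv2.imwrite('pics/w10.png',im)
E
```

```text
clock: 14.55
tool_pos: [541.8, -65.5, 29.6]
tcp_rot: [-3.141, 0.0, -1.248]
contact_force: [-0.4, -0.3, -0.6]
gripper_width: 16.3
```

View pics/w10.png

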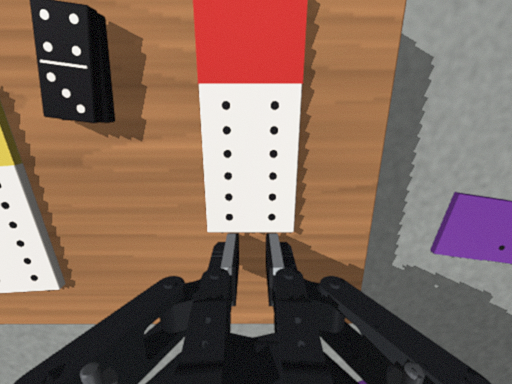

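The plate is now square, with both tips on its tail (row 233). Red boundary at row 83. I'll push on another 35 mm.

```bash
python3 -m pendant '[{"x":0,"y":-0.3,"z":0,"twist":0},{"x":0,"y":-0.7,"z":0,"twist":0},{"x":0,"y":-1.1,"z":0,"twist":0},{"x":0,"y":-1.5,"z":0,"twist":0},{"x":0,"y":-1.9,"z":0,"twist":0},{"x":0,"y":-2.3,"z":0,"twist":0},{"x":0,"y":-2.7,"z":0,"twist":0},{"x":0,"y":-3.1,"z":0,"twist":0},{"x":0,"y":-3.5,"z":0,"twist":0},{"x":0,"y":-3.5,"z":0,"twist":0}]'
python3 - <<'E'
from h import *
im=cams.capture('wrist');cv2.imwrite('pics/w11.png',im)
i=cams.capture('top');cv2.imwrite('pics/t11f.png',i);cv2.imwrite('pics/t11.png',cv2.resize(i[130:250,170:320],None,fx=5,fy=5,interpolation=cv2.INTER_CUBIC))
i=cams.capture('scene');cv2.imwrite('pics/s11f.png',i);cv2.imwrite('pics/s11.png',cv2.resize(i[165:275,180:340],None,fx=5,fy=5,interpolation=cv2.INTER_CUBIC))
E
```

```text
clock: 15.85
tool_pos: [575.1, -54.4, 29.6]
tcp_rot: [-3.141, 0.0, -1.248]
contact_force: [0.7, 0.4, 0.9]
gripper_width: 16.0
```

View pics/w11.png

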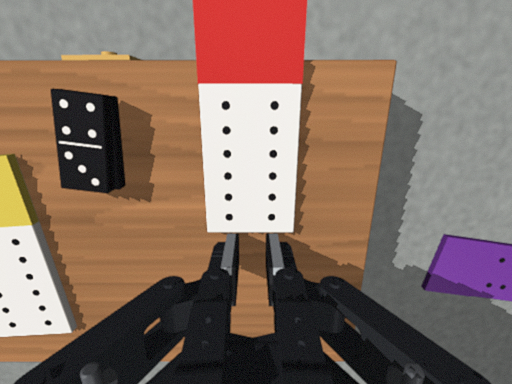

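View pics/t11.png

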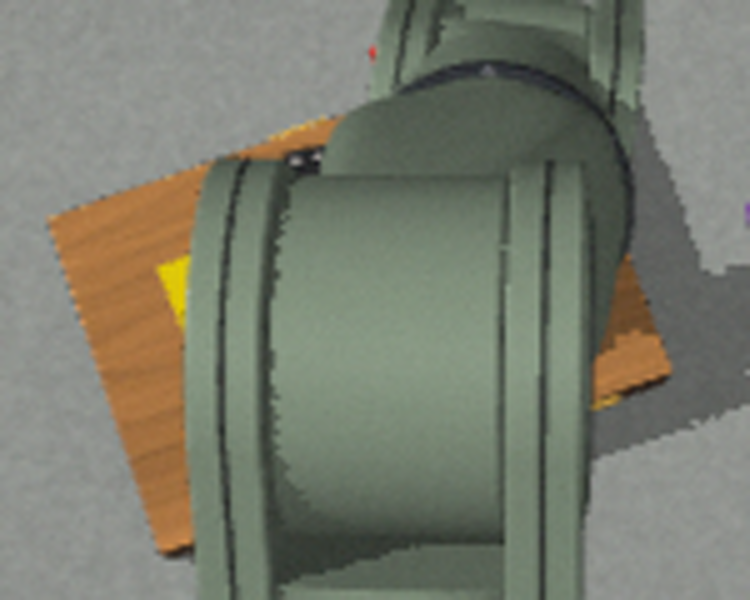

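View pics/s11.png

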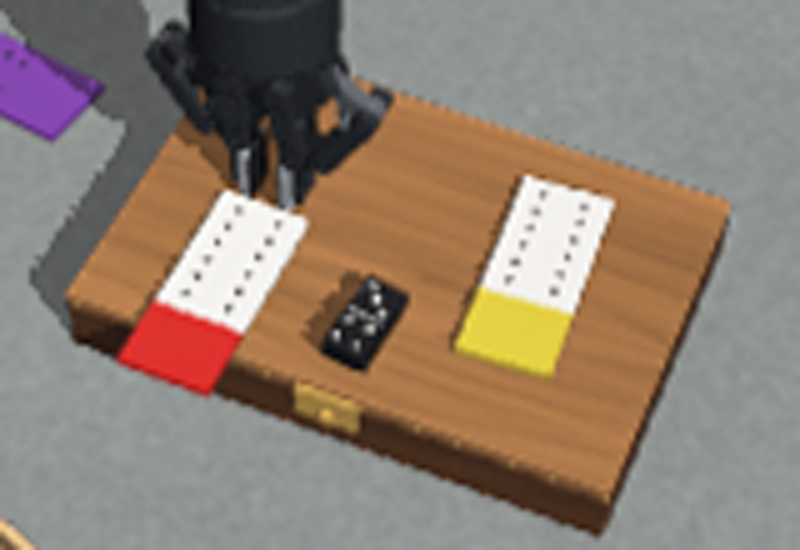

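The wrist view now shows both the lid's clasp edge (row 60) and the red boundary (row 83), so I'll measure the remainder in both views.

```bash
cat > meas.py <<'E'
from h import *
import sys
def wrist(im,edge,line):
    C=cam('wrist');e=unproj(C,edge,45)[:,:2];l=unproj(C,line,51)[:,:2]
    d=e[0]-e[1];d/=np.linalg.norm(d);n=np.array([d[1],-d[0]])  # normal
    if n@[1,0]<0:n=-n
    m=l.mean(0);dl=l[0]-l[1]
    print('line x rel edge',(m-e[0])@n,'edge yaw',np.arctan2(n[1],n[0]),'line yaw',np.arctan2(-dl[0],dl[1]) if dl[1]>0 else np.arctan2(dl[0],-dl[1]))
E
python3 - <<'E'
from meas import *
im=cv2.imread('pics/w11.png')
# row profiles for subpixel edges
g=im.astype(int)
for c in(330,350,370,390,30,170,185):print(c,[tuple(g[r,c]) for r in range(57,64)])
for c in(215,250,290):print('line',c,[tuple(g[r,c]) for r in range(80,87)])
wrist(im,[(185,60.5),(390,60.5)],[(199,83.5),(301,83)])
C=cam('scene');f=lambda p:np.array(p)/5+[180,165]
e=unproj(C,f([(605,497),(70,297)]),45)[:,:2];l=unproj(C,f([(243,332),(158,303)]),51)[:,:2]
d=(e[0]-e[1])/np.linalg.norm(e[0]-e[1]);n=np.array([d[1],-d[0]]);print('scene',(l-e[1])@n,n,'ang',np.arctan2((l[0]-l[1])@n,(l[0]-l[1])@d))
E
```

```text
330 [(np.int64(151), np.int64(155), np.int64(150)), (np.int64(154), np.int64(155), np.int64(152)), (np.int64(131), np.int64(139), np.int64(149)), (np.int64(84), np.int64(114), np.int64(155)), (np.int64(78), np.int64(117), np.int64(170)), (np.int64(85), np.int64(126), np.int64(180)), (np.int64(83), np.int64(127), np.int64(177))]
350 [(np.int64(148), np.int64(152), np.int64(148)), (np.int64(155), np.int64(157), np.int64(151)), (np.int64(128), np.int64(135), np.int64(147)), (np.int64(84), np.int64(115), np.int64(155)), (np.int64(77), np.int64(117), np.int64(168)), (np.int64(85), np.int64(124), np.int64(176)), (np.int64(87), np.int64(129), np.int64(179))]
370 [(np.int64(150), np.int64(152), np.int64(150)), (np.int64(148), np.int64(150), np.int64(145)), (np.int64(128), np.int64(137), np.int64(146)), (np.int64(84), np.int64(115), np.int64(154)), (np.int64(77), np.int64(118), np.int64(166)), (np.int64(86), np.int64(126), np.int64(177)), (np.int64(83), np.int64(125), np.int64(174))]
390 [(np.int64(153), np.int64(157), np.int64(153)), (np.int64(152), np.int64(154), np.int64(150)), (np.int64(1
[... 1683 characters left out ...]
6)), (np.int64(149), np.int64(157), np.int64(228)), (np.int64(227), np.int64(234), np.int64(239)), (np.int64(241), np.int64(245), np.int64(243)), (np.int64(237), np.int64(241), np.int64(242))]
line 290 [(np.int64(51), np.int64(53), np.int64(212)), (np.int64(48), np.int64(48), np.int64(212)), (np.int64(58), np.int64(60), np.int64(213)), (np.int64(146), np.int64(151), np.int64(224)), (np.int64(234), np.int64(238), np.int64(242)), (np.int64(240), np.int64(244), np.int64(243)), (np.int64(237), np.int64(242), np.int64(243))]
line x rel edge -10.68116658093091 edge yaw 0.3223834168818353 line yaw 0.3269730408411639
scene [-12.73348465 -11.35392539] [0.94979756 0.31286515] ang -0.028863744888782444
```

Remaining distance: wrist −11.3 mm, scene −12.0 mm. I'll push 11.5 mm more, slowly.

```bash
python3 -m pendant '[{"x":0,"y":-0.15,"z":0,"twist":0},{"x":0,"y":-0.3,"z":0,"twist":0},{"x":0,"y":-0.45,"z":0,"twist":0},{"x":0,"y":-0.6,"z":0,"twist":0},{"x":0,"y":-0.75,"z":0,"twist":0},{"x":0,"y":-0.9,"z":0,"twist":0},{"x":0,"y":-1.05,"z":0,"twist":0},{"x":0,"y":-1.15,"z":0,"twist":0},{"x":0,"y":-1.15,"z":0,"twist":0},{"x":0,"y":-1.15,"z":0,"twist":0}]'
python3 - <<'E'
from meas import *
im=cams.capture('wrist');cv2.imwrite('pics/w12.png',im)
i=cams.capture('scene');cv2.imwrite('pics/s12f.png',i);cv2.imwrite('pics/s12.png',cv2.resize(i[165:275,180:340],None,fx=5,fy=5,interpolation=cv2.INTER_CUBIC))
g=im.astype(float)
for c in(185,330,370,390):
    p=g[70:100,c,0];print('edge',c,70+np.argmin(np.diff(p)),p[8:24].astype(int))
for c in(215,250,290):
    p=g[70:100,c,0];print('line',c,70+np.argmax(np.diff(p)),p[8:20].astype(int))
E
```

```text
clock: 17.25
tool_pos: [585.7, -50.9, 29.6]
tcp_rot: [3.142, 0.0, -1.248]
contact_force: [0.6, -0.3, -0.4]
gripper_width: 16.2
edge 185 84 [146 150 152 153 158 156 127  70  71  77  80  82  78  77  82  84]
edge 330 83 [91 94 96 95 97 90 78 82 81 82 85 84 77 81 79 89]
edge 370 83 [139 149 151 151 151 131  87  79  83  83  76  79  82  80  77  83]
edge 390 84 [150 150 151 150 154 151 119  77  78  80  79  75  74  65  67  69]
line 215 83 [ 52  52  52  52  45  65 188 246 240 237 235 235]
line 250 83 [ 55  54  52  52  41  65 188 245 238 234 238 235]
line 290 83 [ 54  55  52  51  47  63 188 245 239 235 236 237]
```

View pics/w12.png

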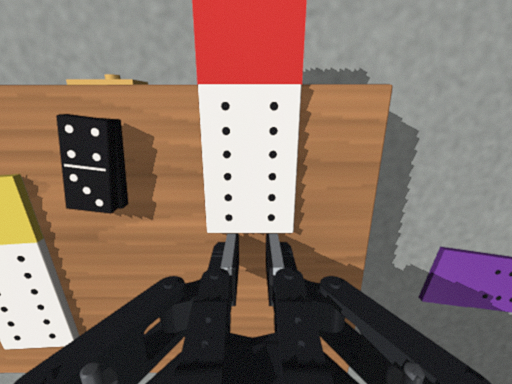

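View pics/s12.png

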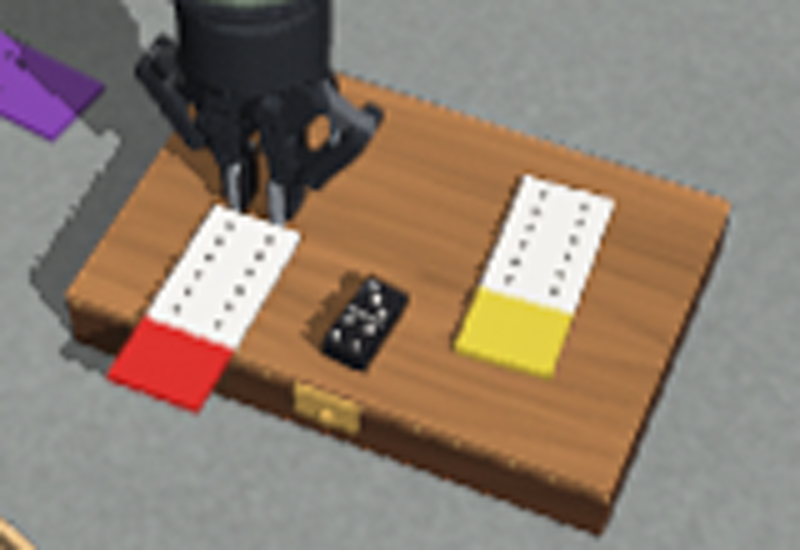

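```bash
python3 - <<'E'
from meas import *
wrist(0,[(185,84.4),(390,84.1)],[(200,84),(301,84)])
print((unproj(cam('wrist'),[(206.5,233),(294,232.5)],51)-unproj(cam('wrist'),[(200,84),(301,84)],51)).round(1))
C=cam('scene');f=lambda p:np.array(p)/5+[180,165]
e=unproj(C,f([(605,497),(70,297)]),45)[:,:2];l=unproj(C,f([(233,350),(148,319)]),51)[:,:2];t=unproj(C,f([(198,412),(108,380)]),51)[:,:2]
d=(e[0]-e[1])/np.linalg.norm(e[0]-e[1]);n=np.array([d[1],-d[0]]);print('scene',(l-e[1])@n,(t-e[1])@n)
E
```

```text
line x rel edge -0.17653869674024314 edge yaw 0.32378563434489194 line yaw 0.3224255172688429
[[-76.5 -24.2   0. ]
 [-75.5 -26.    0. ]]
scene [-0.71525236 -0.33312756] [39.55101688 40.83413222]
```

Wrist −0.2 mm, scene −0.5 mm, square within about 0.002 rad. Now I back straight off the tail, then lift.

```bash
python3 -m pendant '[{"x":0,"y":0.3,"z":0,"twist":0},{"x":0,"y":0.8,"z":0,"twist":0},{"x":0,"y":1.5,"z":0,"twist":0},{"x":0,"y":2.2,"z":0,"twist":0},{"x":0,"y":3,"z":0,"twist":0},{"x":0,"y":3,"z":-3,"twist":0},{"x":0,"y":3,"z":-7,"twist":0},{"x":0,"y":3,"z":-12,"twist":0},{"x":0,"y":3,"z":-17,"twist":0},{"x":0,"y":3,"z":-18,"twist":0}]'
python3 -m pendant '[{"x":4,"y":4,"z":0,"twist":0},{"x":8,"y":8,"z":0,"twist":0},{"x":12,"y":12,"z":0,"twist":0},{"x":16,"y":16,"z":0,"twist":0},{"x":20,"y":20,"z":0,"twist":0},{"x":24,"y":24,"z":0,"twist":0},{"x":27,"y":27,"z":0,"twist":0},{"x":27,"y":30,"z":0,"twist":0},{"x":27,"y":30,"z":0,"twist":0},{"x":27,"y":30,"z":0,"twist":0}]'
python3 - <<'E'
from h import *
i=cams.capture('top');cv2.imwrite('pics/t13f.png',i);cv2.imwrite('pics/t13.png',cv2.resize(i[130:250,170:320],None,fx=5,fy=5,interpolation=cv2.INTER_CUBIC))
i=cams.capture('scene');cv2.imwrite('pics/s13f.png',i)
E
```

```text
clock: 18.6
tool_pos: [557.9, -60.7, 212.3]
tcp_rot: [-3.138, -0.001, -1.248]
contact_force: [0.0, 0.0, -0.8]
gripper_width: 15.8
clock: 19.85
tool_pos: [358.9, -411.1, 209.2]
tcp_rot: [-3.141, 0.001, -1.247]
contact_force: [0.4, 0.3, 0.7]
gripper_width: 15.8
```

View pics/t13.png

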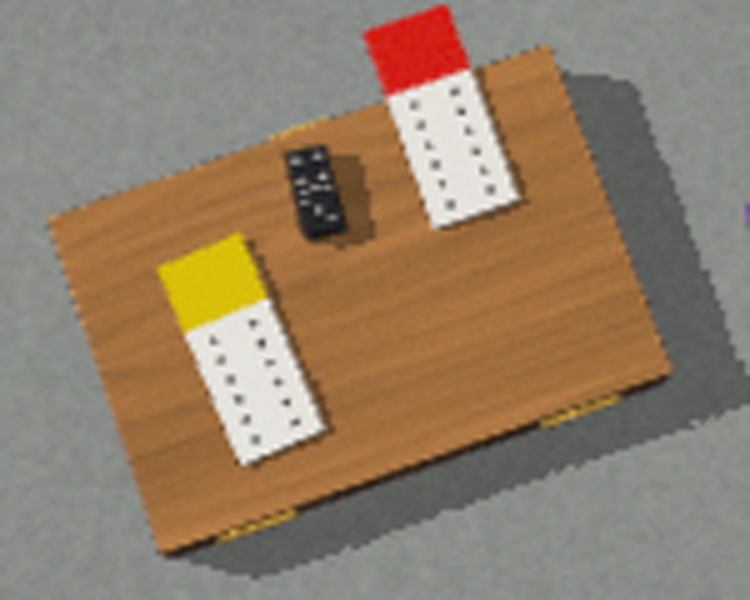

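View pics/s13f.png

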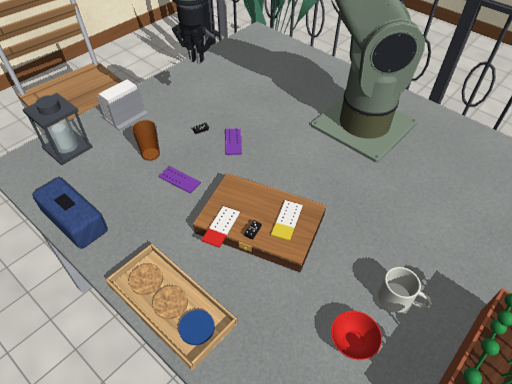

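Top view: the boundary runs (388,97)-(470,69), on the lid's edge line (50,218)-(548,45). The yellow plate and dominoes are at the same pixels as before. One last numeric check, and a diff of the other objects.

```bash
python3 - <<'E'
from h import *
C=cam('top');f=lambda p:np.array(p)/5+[170,130]
e=unproj(C,f([(50,218),(548,45)]),45)[:,:2];l=unproj(C,f([(388,97),(470,69)]),51)[:,:2];t=unproj(C,f([(364,32),(447,5)]),51)[:,:2];b=unproj(C,f([(436,229),(521,200)]),51)[:,:2]
d=(e[0]-e[1])/np.linalg.norm(e[0]-e[1]);n=np.array([d[1],-d[0]]);n*=np.sign(n[0])
v=t.mean(0)-b.mean(0);print('line',(l-e[1])@n,'tip',(t-e[1])@n,'tail',(b-e[1])@n,'skew',np.arctan2(v[1],v[0])-np.arctan2(n[1],n[0]))
for a,bb in(('top0','t13f'),('scene0','s13f')):
    D=cv2.absdiff(cv2.imread(f'pics/{a}.png'),cv2.imread(f'pics/{bb}.png')).max(2)>40
    n_,_,st,_=cv2.connectedComponentsWithStats(D.astype(np.uint8));print(a,[s.tolist() for s in st[1:] if s[4]>8])
E
```

```text
line [0.42595089 0.16413867] tip [40.58170224 39.64749068] tail [-79.83723697 -80.26374436] skew 0.004147614765032115
top0 [[243, 131, 43, 75, 1463], [305, 200, 207, 184, 12479], [502, 226, 10, 9, 57], [396, 341, 89, 43, 2345], [285, 363, 17, 21, 101], [270, 374, 12, 10, 80], [328, 375, 48, 9, 186], [236, 380, 6, 4, 14], [303, 382, 21, 2, 23]]
scene0 [[172, 0, 4, 3, 10], [172, 0, 94, 76, 1515], [209, 0, 9, 32, 159], [330, 0, 13, 12, 57], [400, 0, 18, 26, 162], [219, 3, 3, 15, 31], [342, 20, 10, 16, 26], [358, 24, 14, 13, 37], [391, 28, 34, 61, 589], [354, 31, 22, 23, 87], [352, 32, 42, 62, 602], [228, 35, 45, 16, 108], [349, 37, 5, 25, 67], [97, 57, 55, 26, 487], [154, 71, 17, 14, 142], [331, 75, 9, 10, 27], [267, 76, 5, 5, 9], [130, 80, 8, 5, 15], [192, 184, 62, 64, 1359]]
```

All checks agree, so I'm handing the job in.

```bash
python3 -c "
from rig import manip,state
print(state()['contact_force'],state()['clock']);print(manip.job_done())"
```

```text
[ 0.42151883  0.93116552 -0.74954238] 19.95
the job is handed in; nothing more can be done
None
```

I pushed the red-ended plate flat across the lid with both fingertips, slightly open, against its tail. I stopped with the red end past the clasp-side edge, then backed off, lifted and moved clear. The job was handed in at 19.95 s; no verdict is reported.

**Last checks:**
- **Position:** the white/red boundary is on the lid's edge within about 1 mm. The top view gave +0.3 mm with the arm clear. Before I backed off, the wrist view gave −0.2 mm and the scene view −0.5 mm. The red end overhangs about 40 mm.
- **Squareness:** the plate is about 0.004 rad off square to the edge.
- **Other objects:** image differences show no change at the yellow plate, dominoes, cup, glass or bowl. The loose domino pair was checked in the scene view only, because the arm hid it from above.

**What disagreed:**
- **Fingertip height:** the fingertips were not 11 mm ahead of the TCP as stated. With the fingers 16 mm open they were about 17 mm behind it. I found this by feeling down to the lid behind the plate, with one contact of about 27 N on the lid.
- **Cameras:** the top and scene cameras differ by about 5 mm in absolute position, so I relied on positions relative to the lid's edge.

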